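Stand the green-footed lamp stand in the drying box

ROBOT

A 6-joint arm with a two-finger parallel gripper is mounted at the origin on the work surface. World frame = base frame: x ahead of the robot, y to its left, z up, the work surface at z = 0. Lengths are in m, angles in rad, forces in N, time in s.
With the tool pointing down it reaches from about 0.425 to 0.95 m from the base axis. Payload 14.7 kg.
Tool frame: the origin (TCP) lies at the very end of the fingers, on their centre line; the grasp point (between the pads) lies 19 mm behind it; z points along the fingers, y is the line along which they close (so a half turn about z gives the same grasp; the last joint's range is limited). The gripper opens to 85 mm and grips with 20 to 120 N. Pads are 22 mm wide; open, the fingers measure 114 mm over their backs; the gripper's body (76 mm by 85 mm) begins 54 mm behind the grasp point. The pads swing forward as they close: fully open they stand 13 mm farther back than shut.
Start: joints at [-1.306, 0.48, 1.596, -0, 1.065, -0.047], TCP at [0.199, -0.619, 0.231] pointing down, gripper open.
Joint ranges: [-2.75, 2.75], [-0.82, 2.05], [0.23, 2.67], [-1.56, 4.7], [0.09, 2.69], [-2.92, 2.92]. Speed limits (rad/s): [1.89, 1.89, 2.39, 3.01, 3.01, 3.01].

INTERFACE

Orientations are given as a rotation vector (axis times angle).
In Python, from rig import arm gives the robot as it stands.
- The arm moves only by the tool send_rows, never from a script. Its argument "targets" is a list that holds one entry, the list of rows, each a list of 6 numbers: the shift along the tool's x, y, z in cm, then the turn, a rotation vector about the tool's x, y, z in degrees. In form: [[[dx, dy, dz, rx, ry, rz], ...]]. A call has 1 to 12 rows; each row shifts and turns the commanded pose from where the row before left it, along the tool's axes as they then stand; what a row does not reach is not made up. A row lasts 1/10 s, in which the tool goes at most 50 mm and 8.59 degrees, less where a joint would pass 70% of its speed; a pose out of reach is approached as far as the arm can. A call is refused whole if a number of a shift passes 5 or a number of a turn 8.59, either way. A call with a gripper value outside its range is refused whole. "gripper" is the opening, from 0 (shut) to 1 (fully open), set as the call begins (left out, the last holds). The fingers move at their own pace and stop on an object; the grip force is fixed at half the most. Time passes only in rows, so rows that do not move let the fingers close. It gives the time, the measured TCP pose, the force, the opening and the grip force at its end, in the units of the state.
- arm.get_state(): the state, without advancing time (a new reading comes with each control period).
- arm.read_camera(name): name is "scene" or "top"; returns a dict with "img" (384x512x3 uint8, red, green, blue), "vertical_fov" (degrees; the focal length in pixels is half the picture's height over the tangent of half this angle, whatever the lens; pixels are square), "cx", "cy" (the principal point, pixels), "distortion" ([k1, k2, p1, p2, k3] as OpenCV has them; the pictures are not rectified), "extrinsics" (4x4, takes a point from camera to world coordinates). Camera axes: x right, y up, looking along -z (the intrinsics and any distortion apply to the point x, -y, -z); pixel columns grow to the right and rows downward; lengths in m; the calibration is good to about 2 mm. A picture is of the moment at which its call begins. There is no depth.
- arm.job_done(): hands the job in; it is judged then, once.
The state is a dict: "t": time; "qpos": joint angles; "qvel": joint speeds; "effort": joint torques, N m; "eef_pos": TCP position; "eef_rot": TCP orientation; "ft_force": force on the tool from outside, world axes, zero at the start; "ft_torque": the same for the moment, N m; "opening": finger opening in m; "grip_force": force on a finger pad.
Only numpy, scipy, OpenCV 4.12 (cv2) and the standard library are available. Lean on these libraries where they do the work, as an engineer would, in place of code of your own. Each camera call takes 0.05 s, during which the arm holds its last target. There are 200 camera calls.

TASK

The turned lamp stand with the freshly painted green foot has to dry out of the sawdust: put it in the drying box with the blue lid, foot inside and stem standing up through the slot. The foot is wider than the slot, so tilt the stand to slip the foot in edge first, then right it inside and set it upright on the box floor before you let go. Leave the other two lamp stands where they stand.

Things in the scene. Friction and masses are not known exactly. Their poses are not given: they have to be found in the camera images.
- green_stand_mid (a point): Centre of the lamp stand with a green foot: round foot 116 mm across, 12 mm thick; pale round upright stem 20 mm thick, its top 12 mm a brass fitting; 180 mm tall, about 0.2 kg. The point is on the stem's axis, 90 mm above the foot's underside; z points up the stem. Same from every side. The stem is free to grip 30 to 165 mm above the underside. Starts upright on the table.
- slot (a point): Centre of the slot in the drying box's lid, at the lid's upper face, 86 mm above the table. x points across the slot (98 mm wide), y along it (180 mm, full inner length), z up. Fixed plywood box, outside 212 (x) by 192 (y) by 86 mm high, walls 6 mm; lid: two blue boards 6 mm thick either side of the slot; inside 200 by 180 by 74 mm high; floor 80 mm below this point.
- pale_stand_mid (a point): Centre of a bystander lamp stand of the same shape and size with a pale wooden foot and stem; the point lies on the stem's axis, 90 mm above its underside. To be left alone.
- dark_stand_mid (a point): Centre of a bystander lamp stand of the same shape and size with a dark brown foot and stem; the point lies on the stem's axis, 90 mm above its underside. To be left alone.
Not all that is in view belongs to the job. What is shaped like the part that bears green_stand_mid but purple or red is not meant.

How it is judged:
On the way:
1. the green-footed stand is set upright (within 10 degrees) on the box floor (or within 15 mm above it) while still held (z of green_stand_mid in the frame of slot between 0 and 0.025 m and horizontal distance between green_stand_mid and slot below 0.065 m and angle between green_stand_mid's own z axis and vertical below 0.175 rad and contact force between the fingers and green_stand above 0.5 N), for 0.2 s.
At the end, for the whole second after the job is handed in: The green-footed stand stands at rest on the floor of the drying box (within 8 mm of fully down), upright within 10 degrees, its stem up through the slot; the other two stands are within 20 mm of where they started (z of green_stand_mid in the frame of slot between 0 and 0.018 m and horizontal distance between green_stand_mid and slot below 0.065 m and angle between green_stand_mid's own z axis and vertical below 0.175 rad and linear speed of green_stand below 0.02 m/s and distance of each of pale_stand_mid, dark_stand_mid from where it was at the start of the episode below 0.02 m); the robot touches nothing.
It fails at once if the pale stand is tipped (over 20 degrees) or shifted by more than 20 mm (distance of pale_stand_mid from where it was at the start of the episode above 0.02 m or angle between pale_stand_mid's own z axis and vertical above 0.35 rad).
It fails at once if the dark stand is tipped (over 20 degrees) or shifted by more than 20 mm (distance of dark_stand_mid from where it was at the start of the episode above 0.02 m or angle between dark_stand_mid's own z axis and vertical above 0.35 rad).
It also fails if it takes over 45 s, if anything falls off the work surface, if the arm or the gripper's body presses on something with over 40 N, if the wrist force passes 120 N, or if a joint passes its speed limit or range.

## Working session

There is one attempt and no reset: what is moved stays moved. The work goes in short steps, Python scripts to look and compute and a tool call to move; the robot and the scene stay as the last step left them, time stands still between calls to the robot, and variables do not carry over. Pictures are saved under pics/ and viewed, at most 10 in all, crops included, and the job is handed in when it is done.

Besides the shell and the picture viewer there is one more tool, called after "Call:" in YAML: its name, and indented under it one key for each argument. send_rows: Moves the arm, as the interface text tells. Its arguments: {"type":"object","properties":{"targets":{"type":"array","items":{"type":"array","items":{"type":"array","items":{"type":"number"}}}},"gripper":{"type":"number"}},"required":["targets"]}

```bash
mkdir -p pics; python3 - <<'E'
from rig import arm
import cv2,numpy as np
for n in("scene","top"):
    c=arm.read_camera(n); cv2.imwrite(f"pics/{n}0.png",c["img"][:,:,::-1])
    print(n,c["vertical_fov"],c["cx"],c["cy"],c["distortion"],np.round(c["extrinsics"],3).tolist())
print(arm.get_state())
E
```

```text
scene 49.79144821474921 258.4871517838113 192.96975195538394 [-0.09179936  0.          0.          0.          0.        ] [[0.242, -0.706, 0.665, 1.331], [0.97, 0.17, -0.173, -0.337], [0.009, 0.687, 0.726, 1.012], [0.0, 0.0, 0.0, 1.0]]
top 54.963832741819786 260.90626185871236 186.52337227012973 [0.01010067 0.         0.         0.         0.        ] [[-0.005, 0.998, -0.069, 0.414], [-1.0, -0.004, 0.01, -0.092], [0.01, 0.069, 0.998, 1.168], [0.0, 0.0, 0.0, 1.0]]
{'t': 0.1, 'qpos': array([-1.30560829e+00,  4.80797591e-01,  1.59679306e+00, -5.32695475e-06,
        1.06512717e+00, -4.65816436e-02]), 'qvel': array([ 0.00013155,  0.00080296, -0.00075598,  0.00135788, -0.00139839,
        0.00063742]), 'effort': array([ 1.25282102e-03, -9.52254295e+01, -4.31040537e+01, -2.68193508e-04,
        5.32508551e-03, -1.61321265e-05]), 'eef_pos': array([ 0.19931552, -0.61829665,  0.23072474]), 'eef_rot': array([-3.10239437e+00, -4.87576115e-01,  2.00003622e-04]), 'ft_force': array([ 0.61285127, -0.123765  ,  0.26847531]), 'ft_torque': array([-0.00751595, -0.01569072,  0.0654689 ]), 'grip_force': 0.0, 'opening': 0.0852312510599809}
```

View pics/scene0.png

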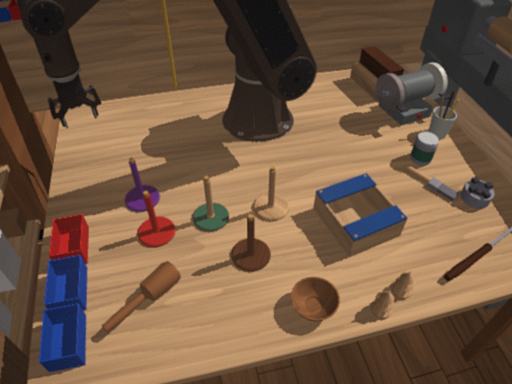

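View pics/top0.png

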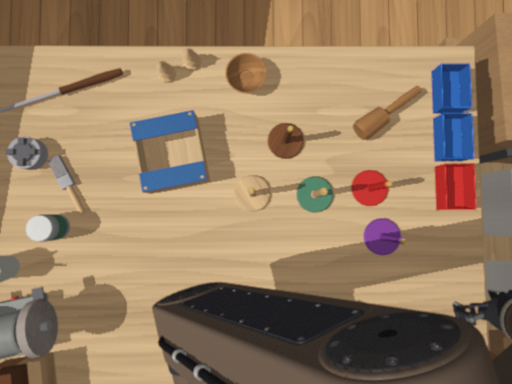

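Candidates, with scene and top pixels:
- Green foot: scene (211,216), top (315,194)
- Red foot: scene (156,232), top (370,187)
- Purple foot: scene (142,197), top (382,236)
- Pale foot: scene (270,207), top (252,193)
- Dark foot: scene (251,254), top (286,140)

I choose the green one. The box with the blue boards is at scene (360,212), top (168,151). Next I measure and take a close crop.

```bash
cat > h.py <<'E'
import cv2,numpy as np
from rig import arm
def ray(c,uv):
    h=c["img"].shape[0]; f=h/2/np.tan(np.radians(c["vertical_fov"])/2)
    K=np.array([[f,0,c["cx"]],[0,f,c["cy"]],[0,0,1]])
    p=cv2.undistortPoints(np.array(uv,float).reshape(-1,1,2),K,np.array(c["distortion"],float)).reshape(-1,2)
    d=np.c_[p[:,0],-p[:,1],-np.ones(len(p))]@c["extrinsics"][:3,:3].T
    return c["extrinsics"][:3,3],d
def onz(c,uv,z):
    o,d=ray(c,uv); return o+d*((z-o[2])/d[:,2])[:,None]
def proj(c,P):
    h=c["img"].shape[0]; f=h/2/np.tan(np.radians(c["vertical_fov"])/2)
    K=np.array([[f,0,c["cx"]],[0,f,c["cy"]],[0,0,1]])
    E=np.linalg.inv(c["extrinsics"]); q=np.atleast_2d(P)@E[:3,:3].T+E[:3,3]; q=q*[1,-1,-1]
    return cv2.projectPoints(q.reshape(-1,1,3),np.zeros(3),np.zeros(3),K,np.array(c["distortion"],float))[0].reshape(-1,2)
def mask(c,lo,hi,box=None):
    m=cv2.inRange(cv2.cvtColor(c["img"],cv2.COLOR_RGB2HSV),np.array(lo),np.array(hi))
    if box: x0,y0,x1,y1=box; k=np.zeros_like(m); k[y0:y1,x0:x1]=m[y0:y1,x0:x1]; m=k
    return m
def circ(P):
    A=np.c_[2*P[:,:2],np.ones(len(P))]; s=np.linalg.lstsq(A,(P[:,:2]**2).sum(1),rcond=None)[0]
    return s[:2],np.sqrt(s[2]+s[0]**2+s[1]**2)
E
python3 - <<'E'
from h import *
B={"scene":{"g":(185,195,235,240),"box":(305,170,420,245)},"top":{"g":(290,170,340,220),"box":(120,100,215,205)}}
out=[]
for n in B:
    c=arm.read_camera(n)
    m=mask(c,(50,60,20),(95,255,255),B[n]["g"])
    ct=max(cv2.findContours(m,0,2)[0],key=cv2.contourArea); h=cv2.convexHull(ct)[:,0]
    print(n,"green",circ(onz(c,h,.010)))
    m=mask(c,(100,120,50),(125,255,255),B[n]["box"])
    P=[]
    for k in sorted(cv2.findContours(m,0,2)[0],key=cv2.contourArea)[-2:]:
        Q=onz(c,k[:,0],.086)[:,:2].astype(np.float32); r=cv2.minAreaRect(Q); print("board",r); P.append(r[0])
    d=np.subtract(P[0],P[1]); print("slot",np.mean(P,0),np.linalg.norm(d),np.degrees(np.arctan2(d[1],d[0])))
    for nm,uv in {"scene":dict(pale=(270,208),dark=(251,256)),"top":dict(pale=(252,193),dark=(286,140))}[n].items(): print(nm,onz(c,[uv],.012)[0].round(3))
    if n=="scene": out.append(cv2.resize(c["img"][150:280,170:420,::-1],None,fx=3,fy=3))
cv2.imwrite("pics/crop.png",out[0])
E
```

```text
scene green (array([ 0.47762662, -0.26836099]), np.float64(0.05339377066337061))
board ((0.5249060988426208, 0.15761682391166687), (0.054697148501873016, 0.18888947367668152), 11.029852867126465)
board ((0.675839364528656, 0.18703854084014893), (0.056845370680093765, 0.1891789436340332), 11.38320541381836)
slot [0.60037273 0.17232768] 0.153774146454048 -168.96954678226345
pale [ 0.489 -0.079  0.012]
dark [ 0.656 -0.181  0.012]
top green (array([ 0.46957946, -0.2720681 ]), np.float64(0.054470857657192964))
board ((0.671136200428009, 0.18564580380916595), (0.05257449299097061, 0.18715214729309082), 11.469039916992188)
board ((0.5194826722145081, 0.1553928554058075), (0.05435371398925781, 0.18678215146064758), 10.73270320892334)
slot [0.59530944 0.17051933] 0.15464162928105551 11.281682347521713
pale [ 0.473 -0.076  0.012]
dark [ 0.641 -0.184  0.012]
```

View pics/crop.png

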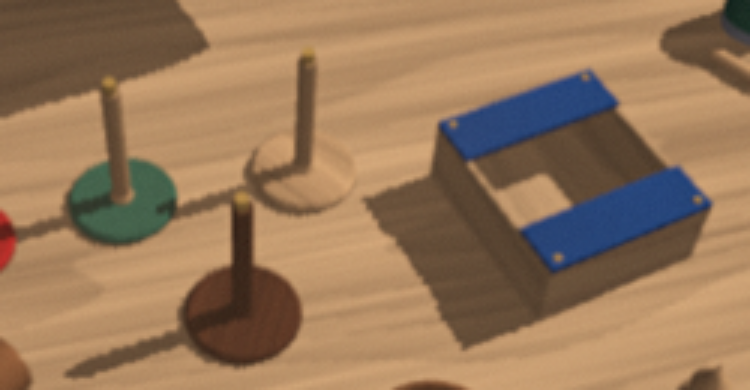

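The crop confirms the green foot with its pale stem at scene (211,216), clear of the pale, dark and red stands. The box boards are the blue ones. Yaw first, then travel above the stems.

Call:
send_rows:
  targets:
    - [[0,0,0,0,0,-8.33],[0,0,0,0,0,-8.33],[0,0,0,0,0,-8.33],[0,0,0,0,0,-8.33],[0,0,0,0,0,-8.33],[0,0,0,0,0,-8.33],[0,0,0,0,0,-8.33],[0,0,0,0,0,-8.33],[0,0,0,0,0,-8.33],[0,0,0,0,0,-8.33],[0,0,0,0,0,0]]
  gripper: 1

```text
t: 1.3
eef_pos: [0.1994, -0.6185, 0.2311]
eef_rot: [-1.991, -2.43, -0.0]
ft_force: [-0.7, -0.7, -0.2]
opening: 0.0855
grip_force: 0.0
```

Call:
send_rows:
  targets:
    - [[2.4,2.8,0,0,0,0],[2.4,2.8,0,0,0,0],[2.4,2.8,0,0,0,0],[2.4,2.8,0,0,0,0],[2.4,2.8,0,0,0,0],[2.4,2.8,0,0,0,0],[2.4,2.8,0,0,0,0],[2.4,2.8,0,0,0,0],[2.4,2.8,0,0,0,0],[2.4,2.8,0,0,0,0],[2.4,2.8,0,0,0,0],[2.4,2.8,0,0,0,0]]

```text
t: 2.5
eef_pos: [0.4741, -0.2698, 0.2314]
eef_rot: [2.001, 2.421, -0.0]
ft_force: [1.0, 0.2, 0.1]
opening: 0.0854
grip_force: 0.0
```

```bash
python3 - <<'E'
from h import *
from scipy.spatial.transform import Rotation as R
o=[]
for n in("scene","top"):
    c=arm.read_camera(n); s=arm.get_state()
    M=R.from_rotvec(s["eef_rot"]).as_matrix()
    im=c["img"][:,:,::-1].copy()
    px=proj(c,[s["eef_pos"],[*s["eef_pos"][:2],.18],[*s["eef_pos"][:2],.012]]); print(n,px.round(1).tolist())
    for u in px: cv2.circle(im,tuple(int(round(v)) for v in u),1,(255,0,255),-1)
    x0,y0={"scene":(130,60),"top":(240,120)}[n]
    o.append(cv2.resize(im[y0:y0+190,x0:x0+130],None,fx=3,fy=3))
cv2.imwrite("pics/a1.png",np.hstack(o)); print(s["t"],s["eef_pos"],M.round(3).tolist(),s["qpos"].round(2))
E
```

```text
scene [[206.0, 164.6], [207.5, 177.8], [211.8, 215.7]]
top [[326.3, 187.4], [322.7, 188.6], [313.3, 192.0]]
2.6 [ 0.47542137 -0.26805428  0.23135695] [[-0.191, 0.982, 0.001], [0.982, 0.191, 0.001], [0.0, 0.001, -1.0]] [-0.57  0.33  1.84  0.    0.97 -0.76]
```

View pics/a1.png

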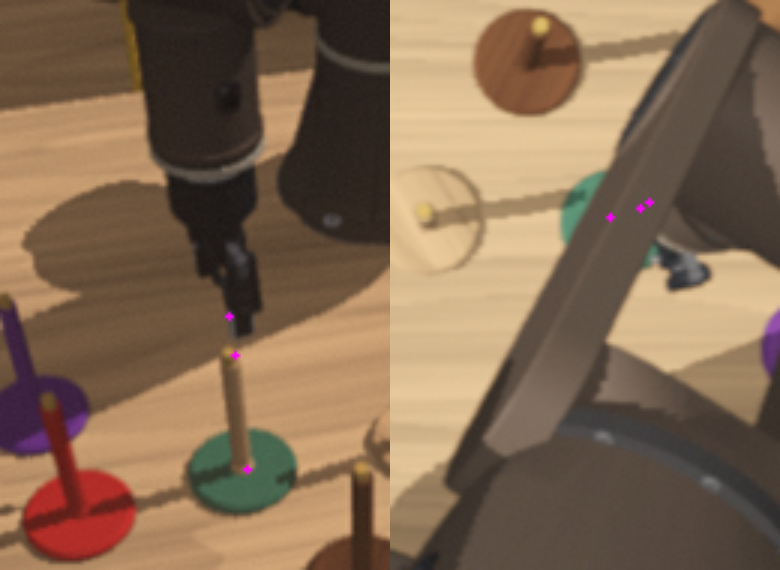

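The left panel (scene) shows the fingers above the green stand. Its stem sits about 2 px left of the projected tool axis (207,178). The arm hides it in the top view. I shift 2 mm and descend so the grasp lands at about 145 mm.

Call:
send_rows:
  targets:
    - [[-0.2,-0.2,0,0,0,0],[0,0,1.5,0,0,0],[0,0,1.5,0,0,0],[0,0,1.5,0,0,0],[0,0,1.5,0,0,0],[0,0,1.5,0,0,0],[0,0,1.5,0,0,0],[0,0,1.5,0,0,0],[0,0,0,0,0,0]]

```text
t: 3.5
eef_pos: [0.47, -0.2738, 0.1248]
eef_rot: [-1.997, -2.421, 0.001]
ft_force: [0.1, -0.2, 0.2]
opening: 0.0851
grip_force: 0.0
```

Call:
send_rows:
  targets:
    - [[0,0,0,0,0,0],[0,0,0,0,0,0],[0,0,0,0,0,0],[0,0,0,0,0,0],[0,0,0,0,0,0],[0,0,0,0,0,0],[0,0,0,0,0,0],[0,0,0,0,0,0],[0,0,0,0,0,0],[0,0,0,0,0,0]]
  gripper: 0

```text
t: 4.5
eef_pos: [0.4718, -0.2735, 0.1268]
eef_rot: [1.994, 2.427, -0.0]
ft_force: [-2.8, -0.3, 7.3]
opening: 0.0188
grip_force: 58.3
```

Gripped. I lift 22 cm to clear the other stems.

Call:
send_rows:
  targets:
    - [[0,0,-1,0,0,0],[0,0,-2,0,0,0],[0,0,-2,0,0,0],[0,0,-2,0,0,0],[0,0,-2,0,0,0],[0,0,-2.5,0,0,0],[0,0,-2.5,0,0,0],[0,0,-2.5,0,0,0],[0,0,-2.5,0,0,0],[0,0,-2,0,0,0],[0,0,-1,0,0,0],[0,0,0,0,0,0]]

```text
t: 5.7
eef_pos: [0.4721, -0.2735, 0.3477]
eef_rot: [1.993, 2.425, 0.0]
ft_force: [-0.2, 0.4, -1.9]
opening: 0.0191
grip_force: 58.6
```

```bash
python3 - <<'E'
from h import *
from scipy.spatial.transform import Rotation as R
o=[]
for n in("scene","top"):
    c=arm.read_camera(n); s=arm.get_state()
    p=s["eef_pos"]; M=R.from_rotvec(s["eef_rot"]).as_matrix()
    im=c["img"][:,:,::-1].copy()
    m=mask(c,(50,60,20),(95,255,255),{"scene":(120,60,300,260),"top":(260,120,420,240)}[n])
    ct=max(cv2.findContours(m,0,2)[0],key=cv2.contourArea); h=cv2.convexHull(ct)[:,0]
    print(n,cv2.contourArea(ct),"foot",circ(onz(c,h,p[2]-.126+.01)))
    x0,y0={"scene":(120,20),"top":(240,90)}[n]
    o.append(cv2.resize(im[y0:y0+190,x0:x0+130],None,fx=3,fy=3))
cv2.imwrite("pics/a2.png",np.hstack(o)); print(s["t"],p,M.round(3).tolist(),s["qpos"].round(2))
E
```

```text
scene 644.0 foot (array([ 0.47623125, -0.27000062]), np.float64(0.05643066045467961))
top 329.0 foot (array([ 0.47683125, -0.25504087]), np.float64(0.041339669763786786))
5.8 [ 0.47141475 -0.27313296  0.3456528 ] [[-0.194, 0.981, -0.001], [0.981, 0.194, 0.0], [0.001, -0.0, -1.0]] [-0.58  0.23  1.69  0.    1.23 -0.78]
```

View pics/a2.png

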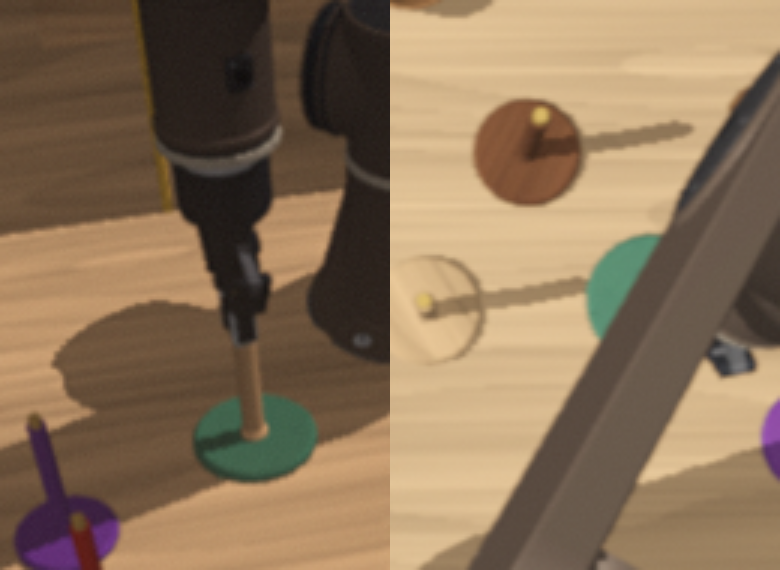

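The foot hangs square from the gripper, with the foot centre at scene (205,165). Calibrated against the tool, the slot is at about (0.596, 0.170), yaw 11.2°. Next I carry the stand over the box, then tilt it 30° with the stem leaning outward along slot +x.

Call:
send_rows:
  targets:
    - [[1.5,1.0,0,0,0,0],[2.6,1.8,0,0,0,0],[2.9,2.0,0,0,0,0],[2.9,2.0,0,0,0,0],[2.9,2.0,0,0,0,0],[2.9,2.0,0,0,0,0],[2.9,2.0,0,0,0,0],[2.9,2.0,0,0,0,0],[2.9,2.0,0,0,0,0],[2.9,2.0,0,0,0,0],[2.9,2.0,0,0,0,0],[2.9,2.0,0,0,0,0]]

```text
t: 7.0
eef_pos: [0.6311, 0.0969, 0.3446]
eef_rot: [-1.994, -2.426, 0.003]
ft_force: [0.8, -0.3, -1.8]
opening: 0.0186
grip_force: 58.7
```

Call:
send_rows:
  targets:
    - [[2.9,1.9,0,0,0,0],[2.9,1.9,0,0,0,0],[2.0,1.2,0,0,0,0],[0,0,0,0,0,0],[0,0,0,5,0,0],[0,0,0,5,0,0],[0,0,0,5,0,0],[0,0,0,5,0,0],[0,0,0,5,0,0],[0,0,0,5,0,0],[0,0,0,0,0,0]]

```text
t: 8.1
eef_pos: [0.6656, 0.181, 0.3416]
eef_rot: [-1.745, -2.121, 0.577]
ft_force: [0.8, -0.3, -4.2]
opening: 0.0185
grip_force: 59.2
```

```bash
cat > w.py <<'E'
from h import *
from scipy.spatial.transform import Rotation as R
S=np.array([.596,.170,.086]); a=np.radians(11.2); RS=R.from_euler("z",a).as_matrix()
def rep():
    s=arm.get_state(); M=RS.T@R.from_rotvec(s["eef_rot"]).as_matrix(); p=RS.T@(s["eef_pos"]-S)*1e3
    w=-M[:,2]; u=M[:,1]; c=p-126.8*w; A=np.array([49,c[1],0]); B=-A*[1,-1,1]
    print("t",s["t"],"c",c.round(1),"tilt",np.degrees(np.arctan2(w[0],w[2])).round(1),"w",w.round(3),"uA,wA",((A-c)@u).round(1),((A-c)@w).round(1),"uB,wB",((B-c)@u).round(1),((B-c)@w).round(1),s["qpos"].round(2),s["ft_force"].round(1))
E
python3 - <<'E'
from w import *
rep(); o=[]
for n in("scene","top"):
    c=arm.read_camera(n); x0,y0={"scene":(270,60),"top":(110,80)}[n]
    o.append(cv2.resize(c["img"][y0:y0+190,x0:x0+130,::-1],None,fx=3,fy=3))
cv2.imwrite("pics/a3.png",np.hstack(o))
E
```

```text
t 8.1 c [  6.1  -2.6 146.3] tilt 30.4 w [ 0.507 -0.001  0.862] uA,wA 111.1 -104.4 uB,wB 26.6 -154.1 [0.22 0.82 0.82 0.01 2.03 0.02] [ 0.8 -0.3 -4.2]
```

View pics/a3.png

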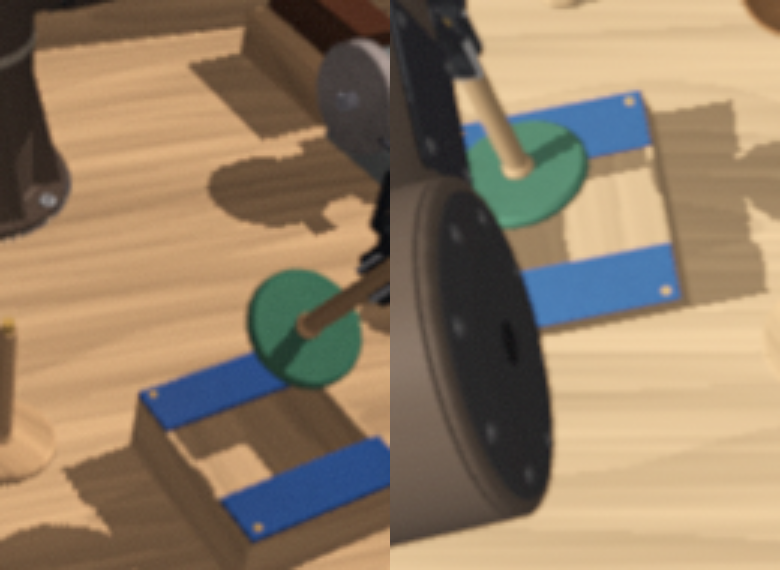

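The foot is tilted over the box: scene about (372,168), top about (153,137). I check numerically that the foot hasn't slipped in the grip.

```bash
cat >> w.py <<'E'
def chk():
    t=np.linspace(0,2*np.pi,73)
    for n,b in(("scene",(290,90,440,260)),("top",(100,80,230,200))):
        c=arm.read_camera(n); s=arm.get_state(); M=R.from_rotvec(s["eef_rot"]).as_matrix(); w=-M[:,2]; cc=s["eef_pos"]-.1268*w
        Q=np.vstack([proj(c,cc+h*w+.058*(np.outer(np.cos(t),M[:,0])+np.outer(np.sin(t),M[:,1]))) for h in(0,.012)])
        m=mask(c,(50,60,20),(92,255,255),b); ct=max(cv2.findContours(m,0,2)[0],key=cv2.contourArea)
        f=lambda q:[np.round(v,1) for v in cv2.minAreaRect(cv2.convexHull(q.astype(np.float32)))]
        print(n,"pred",f(Q),"seen",f(ct[:,0]))
E
python3 -c "
from w import *
chk()"
```

```text
scene pred [array([370.5, 168.5]), array([42.5, 38.1]), np.float64(51.0)] seen [array([372., 169.]), array([38., 36.]), np.float64(90.0)]
top pred [array([153.2, 136.8]), array([36.4, 47.2]), np.float64(67.1)] seen [array([155.4, 136.3]), array([33.1, 38.9]), np.float64(63.4)]
```

Call:
send_rows:
  targets:
    - [[0,0.7,1.25,0,0,0],[0,0.75,1.25,0,0,0],[0,0.75,1.25,0,0,0],[0,0.75,1.25,0,0,0],[0,0.75,1.25,0,0,0],[0,0.7,1.25,0,0,0],[0,0,0,0,0,0]]

```text
t: 9.0
eef_pos: [0.665, 0.1816, 0.2566]
eef_rot: [-1.746, -2.125, 0.573]
ft_force: [-0.5, -0.3, -2.0]
opening: 0.0183
grip_force: 59.2
```

Call:
send_rows:
  targets:
    - [[0,0,0.8,0,0,0],[0,0,0.8,0,0,0],[0,0,0.8,0,0,0],[0,0,0.8,0,0,0],[0,0,0.8,0,0,0],[0,0,0.8,0,0,0],[0,0,0.8,0,0,0],[0,0,0.5,0,0,0],[0,0,0,0,0,0]]

```text
t: 9.9
eef_pos: [0.6354, 0.1758, 0.2059]
eef_rot: [-1.748, -2.126, 0.571]
ft_force: [0.6, -0.2, -2.1]
opening: 0.0188
grip_force: 59.3
```

```bash
python3 - <<'E'
from w import *
rep(); chk(); o=[]
for n in("scene","top"):
    c=arm.read_camera(n); x0,y0={"scene":(300,100),"top":(110,80)}[n]
    o.append(cv2.resize(c["img"][y0:y0+150,x0:x0+130,::-1],None,fx=3,fy=3))
cv2.imwrite("pics/a4.png",np.hstack(o))
E
```

```text
t 9.9 c [-23.8  -1.9  10.2] tilt 30.1 w [ 0.501 -0.     0.865] uA,wA 68.1 27.6 uB,wB -16.8 -21.4 [0.22 0.83 1.11 0.01 1.72 0.02] [ 0.6 -0.2 -2.1]
scene pred [array([355.4, 195.7]), array([38.5, 35.4]), np.float64(55.3)] seen [array([356. , 195.5]), array([35., 34.]), np.float64(90.0)]
top pred [array([168.6, 156.5]), array([32.8, 41. ]), np.float64(66.3)] seen [array([169.2, 157.7]), array([29. , 36.8]), np.float64(70.0)]
```

View pics/a4.png

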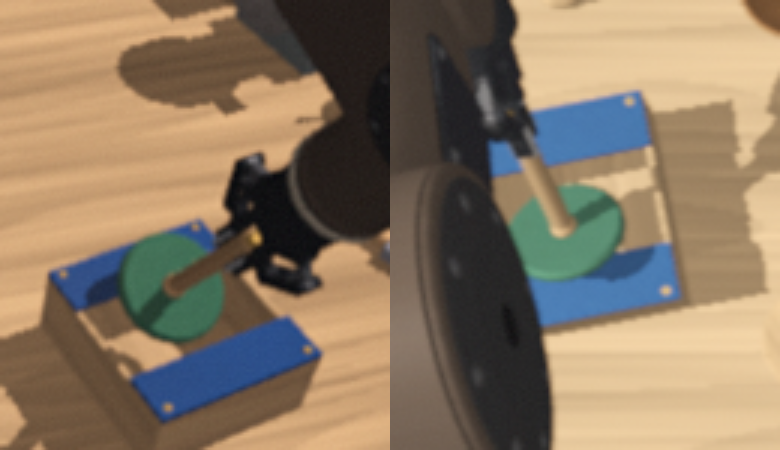

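The foot (scene (356,195), top (169,157)) straddles the back board with its low edge in the slot just short of the front board, as planned. No contact so far. I slide it under the front board.

Call:
send_rows:
  targets:
    - [[0,0,0.4,0,0,0],[0,0.7,0,0,0,0],[0,0.7,0,0,0,0],[0,0.7,0,0,0,0],[0,0.7,0,0,0,0],[0,0.7,0,0,0,0],[0,0.7,0,0,0,0],[0,0.7,0,0,0,0],[0,0,0,0,0,0]]

```text
t: 11.0
eef_pos: [0.676, 0.1838, 0.1776]
eef_rot: [-1.748, -2.126, 0.57]
ft_force: [-0.6, 0.4, -1.6]
opening: 0.0185
grip_force: 59.2
```

```bash
python3 - <<'E'
from w import *
rep(); chk(); o=[]
for n in("scene","top"):
    c=arm.read_camera(n); x0,y0={"scene":(300,100),"top":(110,80)}[n]
    o.append(cv2.resize(c["img"][y0:y0+150,x0:x0+130,::-1],None,fx=3,fy=3))
cv2.imwrite("pics/a5.png",np.hstack(o))
E
```

```text
t 11.0 c [ 17.7  -2.  -18.2] tilt 30.0 w [ 0.501 -0.     0.866] uA,wA 18.0 31.4 uB,wB -66.8 -17.7 [0.22 0.92 0.98 0.01 1.76 0.02] [-0.6  0.4 -1.6]
scene pred [array([361.3, 211. ]), array([38.7, 35.6]), np.float64(59.7)] seen [array([359.9, 204.7]), array([25.3, 32.6]), np.float64(66.8)]
top pred [array([168.4, 144.8]), array([31.4, 39.8]), np.float64(68.6)] seen [array([171.3, 146.3]), array([25. , 31.3]), np.float64(78.1)]
```

View pics/a5.png

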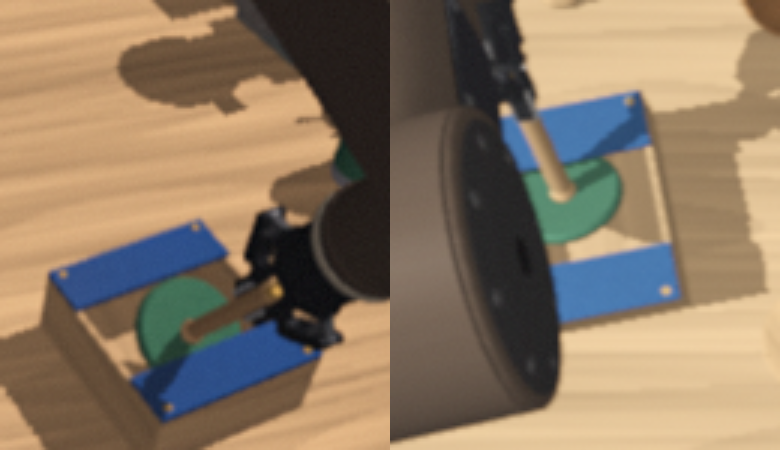

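The foot is clear under the front board, and its rear edge has passed the back board (scene (360,205), top (171,146)). Next it goes down along the stem, then I right it.

Call:
send_rows:
  targets:
    - [[0,0,0.6,0,0,0],[0,0,0.7,0,0,0],[0,0,0.6,0,0,0],[0,0,0.6,0,0,0],[0,0,0.6,0,0,0],[0,0,0,0,0,0]]

```text
t: 11.8
eef_pos: [0.6596, 0.1806, 0.1509]
eef_rot: [-1.747, -2.126, 0.571]
ft_force: [0.8, 0.3, -2.3]
opening: 0.0184
grip_force: 59.2
```

Call:
send_rows:
  targets:
    - [[0,-0.6,0.1,-2.5,0,0],[0,-0.6,0.15,-2.5,0,0],[0,-0.5,0.2,-2.5,0,0],[0,-0.5,0.25,-2.5,0,0],[0,-0.5,0.2,-2.5,0,0],[0,-0.5,0.2,-2.5,0,0],[0,0,0,0,0,0]]

```text
t: 12.5
eef_pos: [0.6267, 0.1742, 0.1557]
eef_rot: [-1.88, -2.288, 0.3]
ft_force: [-0.3, 0.3, -1.2]
opening: 0.0184
grip_force: 59.3
```

```bash
python3 -c "
from w import *
rep()"
```

```text
t 12.5 c [ -1.8  -1.8 -52.8] tilt 14.9 w [ 0.258 -0.     0.966] uA,wA 35.5 64.1 uB,wB -59.2 38.9 [0.22 0.7  1.42 0.01 1.28 0.02] [-0.3  0.3 -1.2]
```

No contact. I finish righting.

Call:
send_rows:
  targets:
    - [[0,-0.4,0.3,-2.5,0,0],[0,-0.4,0.3,-2.5,0,0],[0,-0.5,0.35,-2.5,0,0],[0,-0.5,0.35,-2.5,0,0],[0,-0.5,0.45,-2.5,0,0],[0,-0.5,0.45,-2.5,0,0],[0,0,0,0,0,0]]

```text
t: 13.2
eef_pos: [0.5961, 0.1681, 0.1366]
eef_rot: [-1.994, -2.426, 0.003]
ft_force: [-0.8, -0.3, -1.0]
opening: 0.0184
grip_force: 59.3
```

```bash
python3 -c "
from w import *
rep()"
```

```text
t 13.2 c [ -0.5  -1.9 -76.2] tilt 0.1 w [0.002 0.    1.   ] uA,wA 49.4 76.3 uB,wB -48.6 76.1 [0.23 0.54 1.75 0.   0.85 0.03] [-0.8 -0.3 -1. ]
```

Upright about 4 mm above the floor. I lower gently to contact.

Call:
send_rows:
  targets:
    - [[0,0,0.1,0,0,0],[0,0,0.1,0,0,0],[0,0,0.1,0,0,0],[0,0,0.1,0,0,0],[0,0,0,0,0,0],[0,0,0,0,0,0],[0,0,0,0,0,0]]

```text
t: 13.9
eef_pos: [0.5975, 0.1683, 0.1329]
eef_rot: [-1.995, -2.427, 0.0]
ft_force: [0.0, 0.6, -2.3]
opening: 0.0187
grip_force: 59.5
```

Call:
send_rows:
  targets:
    - [[0,0,0.1,0,0,0],[0,0,0.1,0,0,0],[0,0,0,0,0,0],[0,0,0,0,0,0]]

```text
t: 14.3
eef_pos: [0.5976, 0.1684, 0.1328]
eef_rot: [1.994, 2.427, 0.001]
ft_force: [-9.1, -2.0, 26.0]
opening: 0.0188
grip_force: 62.3
```

Contact with the floor (26 N). I ease up 1 mm, hold, release, then retreat straight up.

Call:
send_rows:
  targets:
    - [[0,0,-0.1,0,0,0],[0,0,0,0,0,0],[0,0,0,0,0,0],[0,0,0,0,0,0]]

```text
t: 14.7
eef_pos: [0.5976, 0.1684, 0.1328]
eef_rot: [1.995, 2.427, 0.001]
ft_force: [-5.2, -0.2, 14.4]
opening: 0.0186
grip_force: 60.9
```

Call:
send_rows:
  targets:
    - [[0,0,0,0,0,0],[0,0,0,0,0,0],[0,0,0,0,0,0],[0,0,0,0,0,0],[0,0,0,0,0,0],[0,0,0,0,0,0],[0,0,0,0,0,0],[0,0,0,0,0,0],[0,0,0,0,0,0],[0,0,0,0,0,0]]
  gripper: 1

```text
t: 15.7
eef_pos: [0.5975, 0.1683, 0.132]
eef_rot: [1.995, 2.427, 0.0]
ft_force: [-0.1, 0.6, 0.1]
opening: 0.0856
grip_force: 0.0
```

Call:
send_rows:
  targets:
    - [[0,0,-0.5,0,0,0],[0,0,-1,0,0,0],[0,0,-1.5,0,0,0],[0,0,-2,0,0,0],[0,0,-2,0,0,0],[0,0,-2,0,0,0],[0,0,-2,0,0,0],[0,0,-2,0,0,0],[0,0,-2,0,0,0],[0,0,-1,0,0,0],[0,0,0,0,0,0],[0,0,0,0,0,0]]

```text
t: 16.9
eef_pos: [0.5972, 0.1683, 0.2916]
eef_rot: [-1.995, -2.427, 0.0]
ft_force: [0.7, 0.1, -0.6]
opening: 0.0856
grip_force: 0.0
```

```bash
python3 - <<'E'
from w import *
rep()
c=arm.read_camera("scene"); im=c["img"][:,:,::-1].copy()
cv2.imwrite("pics/a6.png",cv2.resize(im[60:260,170:430],None,fx=3,fy=3))
E
```

```text
t 16.9 c [ 0.8 -1.9 78.8] tilt 0.0 w [ 0. -0.  1.] uA,wA 48.2 -78.8 uB,wB -49.8 -78.8 [0.23 0.39 1.6  0.   1.16 0.03] [ 0.7  0.1 -0.6]
```

View pics/a6.png

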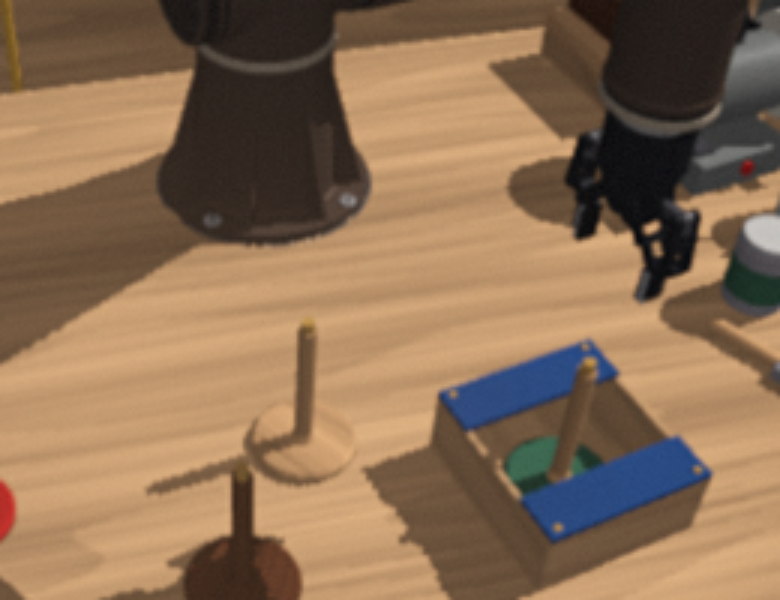

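The picture shows the green foot in the box and the stem up through the slot (base about (357,218), top about (366,181)). The pale and dark stands have not moved and the gripper is clear. I compare the lean with a projected vertical, then hand in.

```bash
python3 - <<'E'
from w import *
c=arm.read_camera("scene")
print(proj(c,[[.5975,.1683,.018],[.5975,.1683,.186]]).round(1).tolist())
print(arm.job_done())
E
```

```text
[[354.6, 218.1], [365.0, 180.3]]
the job is handed in; nothing more can be done
None
```

The green-footed stand is upright on the drying box floor with its stem up through the slot. The pale and dark stands were left untouched, and the job is handed in at about 17 s of the 45 s allowed.

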